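Hang a wheeled trolley on a sloped gravity rail and prove that it runs to the stop

ROBOT

A 6-joint arm with a two-finger parallel gripper is mounted at the origin on the work surface; the furniture and walls round the work are solid. World frame = base frame: x ahead of the robot, y to its left, z up, the work surface at z = 0. Lengths are in mm, angles in rad, forces in N, time in s.
With the tool pointing down it reaches from about 400 to 925 mm from the base axis. Payload 12.5 kg.
Tool frame: the origin (TCP) lies at the very end of the fingers, on their centre line; the grasp point (between the pads) lies 19 mm behind it; z points along the fingers, y is the line along which they close (so a half turn about z gives the same grasp; the last joint's range is limited). The gripper opens to 95 mm and grips with 3 to 60 N. Pads are 20 mm wide; open, the fingers measure 119 mm over their backs; the gripper's body (75 mm by 180 mm) begins 59 mm behind the grasp point.
Start: joints at [-1.216, 0.491, 1.559, -0, 1.092, -0.106], TCP at [277.94, -559.818, 214.661] pointing down, gripper open.
Joint ranges: [-3.1, 3.1], [-0.84, 2.19], [0.05, 2.79], [-1.13, 4.28], [0.06, 2.93], [-2.69, 2.69]. Speed limits (rad/s): [2.22, 2.22, 2.79, 3.14, 3.14, 3.14].

INTERFACE

Orientations are given as [roll, pitch, yaw] about the fixed x, y, z axes, in that order (R = Rz(yaw) Ry(pitch) Rx(roll)).
In Python, from cell import state, imaging, env, spot_in, mark_of gives the robot as it stands. The module is installed in compiled form; this text tells all that it offers.
- The arm moves only by the tool step_arm, never from a script. Its argument "increments" is a list of rows, each an object with "slide": the shift along the tool's x, y, z in m, a list of three; "roll": the turn about the tool's z in rad. A call has 1 to 5 rows; each row is the pose to reach, as a shift and turn from the pose commanded when the call began, along the tool's axes at that moment; what a row does not reach only later rows make up. A row lasts 1/8 s, in which the tool goes at most 62.5 mm and 10.7 degrees, less where a joint would pass 70% of its speed; a pose out of reach is approached as far as the arm can. A call with a gripper value outside its range is refused whole. "fingers" is the opening, from 0 (shut) to 1 (fully open), set as the call begins (left out, the last holds). The fingers move at their own pace and stop on an object; the grip force is fixed at half the most. Time passes only in rows, so rows that repeat a pose let the fingers close. It gives the time, the measured TCP pose, the force, the opening and the grip force at its end, in the units of the state.
- state(): the state, without advancing time (a new reading comes with each control period).
- imaging.read_camera(name): name is "scene" or "top" or "wrist"; returns a dict with "color" (384x512x3 uint8, red, green, blue), "z_map" (384x512 float32, mm along the optical axis (not along the pixel's ray), 0 where there is no reading), "intrinsics" (3x3 intrinsics, pixels), "camera_from_world" (4x4, takes a point from world to camera coordinates). Camera axes: x right, y up, looking along -z (the intrinsics and any distortion apply to the point x, -y, -z); pixel columns grow to the right and rows downward; lengths in mm; the calibration is good to about 2 mm. A picture is of the moment at which its call begins.
- env.job_done(): hands the job in; it is judged then, once.
Trained networks look in the newest picture that a camera, given by its name, has taken for a name from the list of things; names that differ only in an ending like _2 or _b are one class to them, and where a whole thing is asked for, a point or a joint stands for the part that bears it (a point fixed in the world has none). Each returns a list of dicts, best first, with "confidence" (0 to 1); they miss things now and then, are a little off and sometimes report something else, mostly with a low value. They report only what shows in the picture. A call takes as long as a camera call.
- spot_in(camera, target): "bbox" ([left, top, right, bottom] in pixels, round what is visible of it).
- mark_of(camera, target): "uv" ([column, row] in pixels: a listed point, or the origin of a listed thing).
The state is a dict: "t": time; "joints": joint angles; "qvel": joint speeds; "tau": joint torques, N m; "eef_pos": TCP position; "tcp_rot": TCP orientation; "ft_force": force on the tool from outside, world axes, zero at the start; "moment": the same for the moment, N m; "opening": opening from 0.0 (shut) to 1.0 (fully open); "grip_force": force on a finger pad.
Only numpy, scipy, OpenCV 4.12 (cv2) and the standard library are available. Lean on these libraries where they do the work, as an engineer would, in place of code of your own. Each camera call takes 0.05 s, during which the arm holds its last target. There are 200 camera calls.

TASK

Hook the yellow trolley onto the sloped rail at the yellow band and feel both wheels seat. With the wheels kept on the rail, draw it gently uphill until it presses the red spring buffer about half-way in, then let go so that it rolls down on its own to the black stop at the low end, and leave it hanging there. The height and slope of the rail are not known exactly, so go by feel: never press the rail or the buffer with more than 20 N, do not touch the trolley again once it has been let go, and leave the other things on the bench where they are.

Things in the scene. Friction and masses are not known exactly. Their poses are not given: they have to be found in the camera images.
- stand: Fixed rail stand: blue base (80 x 410 x 12 mm), two posts 230 mm high at its ends, y = +-190 mm. Origin: on the bench below the middle of the rail. y runs along the rail (in plan) to its HIGH end, x across the rail, away from the robot, z up. The rail is a steel bar of 12 mm diameter, free from y = -140 to +130 mm; end blocks rise 51 mm above it.
- rail_nominal (a point): Fixed mark on the stand, 175 mm above the bench, at the middle of the yellow band (40 mm long) on the bar. It is only nominal. NOT MEASURED, reset each time: the bar's centre line lies here anywhere from 20 mm below to 20 mm above this point, and rises towards the stand's +y at 0.12 to 0.20 rad. The bar is firm under the forces of this job.
- low_stop (a point): Nominal place of the face of the black rubber stop at the low end (y = -140 mm in the stand's frame, its true height follows the bar, 33 mm above its centre line). A trolley resting against it has its middle at about y = -90 mm in the stand's frame.
- buffer (a joint): Red sprung buffer at the high end, a plunger along the bar, 33 mm above its centre line. Value: how far it is pushed in, m (0 free, 0.012 fully in); spring 400 N/m, half-way takes about 3 N. It is first touched when the trolley's middle is at about y = +74 to +77 mm in the stand's frame.
- trolley: Loose yellow C-shaped hanger, 0.28 to 0.5 kg, standing on its pan (66 x 78 mm) on the bench. Origin: centre of the underside; z up; y its travel direction, 102 mm long over the black bumpers; both ends alike, but hang it with its axes along the stand's. Upright plate at x = -31 to -36 mm; the mouth opens to +x and is free from 25 mm (load in the pan) to 103 mm (wheels) above the underside.
- hook (a point): The seat of the hook, on the trolley 102 mm above its underside, x = y = 0: where the bar's centre line lies when both wheels sit on it. The bar enters the mouth sideways (trolley moved in +x with the bar between pan and wheels), then the trolley is lowered. The V grooves find the bar from up to 5 mm off. The uphill wheel meets the bar first; the second sits down once some 4 N bear on the bar (press with 6 or so).
- grip (a point): Centre of the black grip tab on the trolley's top: plate 10 mm thick (x), 44 mm wide (y), from 146 to 194 mm above the underside; this point at 173 mm, 71 mm above the hook's seat. The frame's top is at 142 mm (small lugs 153 mm). The tab is hinged along x at its foot (148 mm) and swings +-0.3 rad on a weak spring, so a held trolley can take the rail's slope. Grip it with 30 to 40 N.
- axle_mid (a point): The point midway between the two wheels' axles, 118 mm above the trolley's underside and 16 mm above the bar's centre line when seated; axes as the trolley's.
- upper_wheel: White V-grooved wheel of the trolley (29 mm diameter, 26 mm wide), 28 mm from the middle on its +y (uphill) side; origin at its centre; it spins freely.
- lower_wheel: The like wheel on the -y (downhill) side; origin at its centre.
- tape_ring: Roll of tan tape lying flat, 100 mm across, 25 mm high; bystander.
- blue_pack_3: Upper of two stacked blue cartons, 71 x 111 x 40 mm, far left; bystander.
- tall_carton: Tall patterned carton, 78 x 69 x 165 mm, far left; bystander.

How it is judged (in metres and radians):
On the way, in this order (a step that is already met when the one before it is completed fails the run):
1. the trolley, still held, sits with both wheels on the rail at the yellow band (its middle within 30 mm of the band's middle) (contact force between each of upper_wheel, lower_wheel and stand above 0.3 N and contact force between the fingers and trolley above 0.5 N and y of axle_mid in the frame of stand between -0.03 and 0.03 m and x of axle_mid in the frame of stand between -0.015 and 0.015 m), for 0.3 s.
2. on the way up (middle 42 to 72 mm uphill of the band's middle) both wheels bear on the rail while it is held (contact force between each of upper_wheel, lower_wheel and stand above 0.2 N and contact force between the fingers and trolley above 0.5 N and y of axle_mid in the frame of stand between 0.042 and 0.072 m), for 0.05 s.
3. held, with both wheels on the rail, it presses the red buffer in by 3 to 11 mm (contact force between each of upper_wheel, lower_wheel and stand above 0.2 N and contact force between the fingers and trolley above 0.5 N and value of joint buffer between 0.003 and 0.011 m), for 0.2 s.
4. it is let go in the upper part of the rail and rolls by itself on both wheels (contact force between each of upper_wheel, lower_wheel and stand above 0.1 N and contact force between the fingers and trolley below 0.01 N and y of axle_mid in the frame of stand above 0 m and x of axle_mid in the frame of stand between -0.015 and 0.015 m), for 0.03 s.
At the end, for the whole second after the job is handed in: The trolley hangs at rest on both wheels against the low stop: middle of its axles 83 to 100 mm downhill of the middle of the rail, within 15 mm of the rail across, tilted less than 0.3 rad, slower than 20 mm/s, not touched by the fingers (y of axle_mid in the frame of stand between -0.1 and -0.083 m and x of axle_mid in the frame of stand between -0.015 and 0.015 m and contact force between each of upper_wheel, lower_wheel and stand above 0.1 N and linear speed of trolley below 0.02 m/s and angle between trolley's own z axis and vertical below 0.3 rad and contact force between the fingers and trolley below 0.01 N).
It fails at once if the rail, buffer or stand is loaded with more than 20 N through the held trolley (contact force between trolley and stand above 20 N and contact force between the fingers and trolley above 0.5 N).
It fails at once if the robot itself presses on the stand with more than 5 N (contact force between the arm and stand above 5 N).
It fails at once if the fingers touch the trolley on the lower part of the rail (middle more than 45 mm downhill), where it must run by itself (contact force between the fingers and trolley above 0.3 N and y of axle_mid in the frame of stand below -0.045 m and x of axle_mid in the frame of stand between -0.015 and 0.015 m and z of axle_mid in the frame of stand above 0.13 m).
It fails at once if a bystander is moved by more than 15 mm (distance of any of tape_ring, blue_pack_3, tall_carton from where it was at the start of the episode above 0.015 m).
It also fails if it takes over 72 s, if anything falls off the work surface, if the arm or the gripper's body presses on something with over 40 N, if the wrist force passes 120 N, or if a joint passes its speed limit or range.

## Working session

There is one attempt and no reset: what is moved stays moved. The work goes in short steps, Python scripts to look and compute and a tool call to move; the robot and the scene stay as the last step left them, time stands still between calls to the robot, and variables do not carry over. Pictures are saved under pics/ and viewed, at most 10 in all, crops included, and the job is handed in when it is done.

Besides the shell and the picture viewer there is one more tool, called after "Emit:" by a JSON object that holds its "op" and its "data", one argument or row to a line. step_arm: Moves the arm, as the interface text tells. Its arguments: {"type":"object","properties":{"increments":{"type":"array"},"fingers":{"type":"number"}},"required":["increments"]}

```bash
mkdir -p pics; cat > h.py <<'E'
import numpy as np, cv2
from cell import state, imaging, env, spot_in, mark_of
def cam(n):
    return imaging.read_camera(n)
def back(d,u,v,z):
    K=d["intrinsics"];T=np.linalg.inv(d["camera_from_world"])
    p=np.array([(u-K[0,2])/K[0,0]*z,-(v-K[1,2])/K[1,1]*z,-z,1.]);return (T@p)[:3]
def cloud(d):
    K=d["intrinsics"];T=np.linalg.inv(d["camera_from_world"]);z=d["z_map"].astype(float)
    v,u=np.indices(z.shape);P=np.stack([(u-K[0,2])/K[0,0]*z,-(v-K[1,2])/K[1,1]*z,-z],-1)
    W=P@T[:3,:3].T+T[:3,3];W[z<=0]=np.nan;return W
def ray(d,u,v):
    T=np.linalg.inv(d["camera_from_world"]);a=back(d,u,v,1000.);o=T[:3,3];return o,(a-o)/np.linalg.norm(a-o)
def at_h(d,u,v,h):
    o,r=ray(d,u,v);return o+r*(h-o[2])/r[2]
E
python3 - <<'E'
from h import *
print(state())
for n in ["scene","top"]:
    d=cam(n);cv2.imwrite(f"pics/{n}0.png",d["color"][...,::-1]);W=cloud(d)
    print(n,np.linalg.inv(d["camera_from_world"])[:3,3].round(),d["intrinsics"].round().tolist())
    for t in ["stand","trolley","grip","hook","axle_mid","rail_nominal","low_stop","upper_wheel","lower_wheel","tape_ring","tall_carton","blue_pack_3"]:
        for m in mark_of(n,t)[:2]:
            u,v=m["uv"];i,j=int(np.clip(v,0,383)),int(np.clip(u,0,511));print(t,round(m["confidence"],2),np.round([u,v]),W[i,j].round(1))
E
```

```text
{'t': 0.0, 'joints': array([-1.21557527e+00,  4.91565881e-01,  1.55948075e+00, -2.16008194e-05,
        1.09168260e+00, -1.05602990e-01]), 'qvel': array([ 5.13657779e-04,  7.96451217e-05,  2.92426258e-04, -9.45435809e-04,
       -1.07845795e-03, -1.27943239e-03]), 'tau': array([-1.51152595e-03, -6.12642789e+01, -2.58181322e+01,  6.92076562e-02,
        4.82172123e-02, -1.57497529e-04]), 'eef_pos': array([ 277.85364694, -559.55628494,  214.04703922]), 'tcp_rot': array([-3.14046038e+00, -1.00752888e-04,  4.60833962e-01]), 'ft_force': array([-0.58487463, -0.40444662,  0.32012264]), 'moment': array([-0.02047793,  0.00523564,  0.02620785]), 'grip_force': 0.0, 'opening': 1.0008311751246928}
scene [221. 715. 655.] [[374.0, 0.0, 259.0], [0.0, 374.0, 193.0], [0.0, 0.0, 1.0]]
stand 0.59 [324. 231.] [457.9  24.5  11.4]
stand 0.27 [262. 303.] [417.2 388.1 149.9]
trolley 0.88 [266. 339.] [416.8 366.5  15.8]
grip 0.65 [265. 278.] [421.1 371.8 192.3]
hook 0.75 [267. 308.] [nan nan nan]
rail_nominal 0.57 [336. 171.] [456.6   3.3 180.2]
low_stop 0.56 [364. 144.] [ 445.1 -148.5  184.9]
tape_ring 0.78 [210. 273.] [619.1 286.3  -0.8]
tall_carton 0.96 [168. 302.] [600.5 429.3  61.7]
blue_pack_3 0.67 [160. 247.] [634.  396.3 164.3]
top [ 373.   20. 1153.] [[390.0, 0.0, 253.0], [0.0, 390.0, 185.0], [0.0, 0.0, 1.0]]
stand 0.59 [277. 255.] [459.9 -15.3  11.6]
trolley 0.91 [159. 202.] [419.8 324.9 143.7]
grip 0.6 [144. 192.] [419.6 358.6 193.5]
hook 0.82 [152. 200.] [416.3 347.2 144.9]
hook 0.22 [272. 251.] [462.8   2.7  12.7]
axle_mid 0.79 [151. 194.] [426.2 343.2 189.6]
rail_nominal 0.72 [277. 249.] [458.5  -1.  182.9]
low_stop 0.72 [323. 285.] [ 440.3 -146.1  150.2]
tape_ring 0.5 [212. 162.] [593.7 270.8  99.5]
tall_carton 0.68 [185. 137.] [614.4 374.  107.6]
blue_pack_3 0.74 [221. 121.] [709.2 312.1  97.5]
```

View pics/scene0.png

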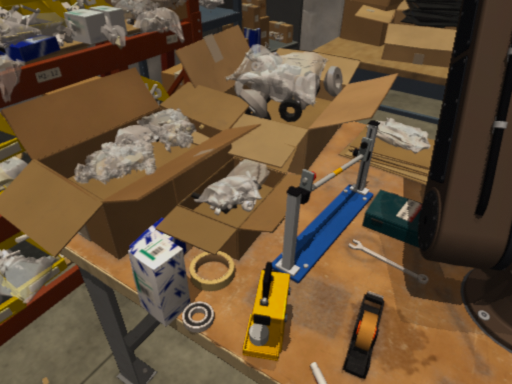

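View pics/top0.png

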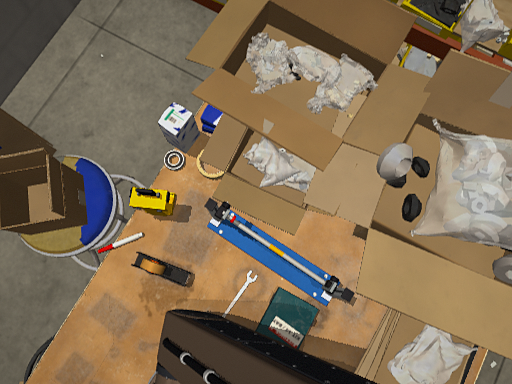

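The scene view shows the trolley at (267,310) with its black tab at (266,280), the rail with the yellow band at (337,172), and the red buffer at (307,180), so the high end is nearest. In the top view the trolley is at (152,200) and the stand's band at (277,249). Next I'll fit poses from the cloud.

```bash
python3 - <<'E'
from h import *
for n in ["scene","top"]:
    d=cam(n);W=cloud(d);hsv=cv2.cvtColor(d["color"],cv2.COLOR_RGB2HSV);H,S,V=[hsv[...,i].astype(int) for i in range(3)]
    x,y,z=W[...,0],W[...,1],W[...,2]
    reg=(x>250)&(x<700)&(y>-300)&(y<330)
    b=reg&(H>100)&(H<125)&(S>120)&(abs(z-12)<8)&(abs(x-460)<150)
    P=W[b];r=cv2.minAreaRect(P[:,:2].astype(np.float32));print(n,"base",r,len(P),np.median(P[:,2]))
    box=cv2.boxPoints(r);e=[box[1]-box[0],box[2]-box[1]];a=max(e,key=np.linalg.norm);a=a/np.linalg.norm(a);a=a*np.sign(a[1]);c=np.array(r[0])
    print(" yaw of stand",np.arctan2(-a[0],a[1]))
    ax=np.array([a[1],-a[0]])
    s=(W[...,:2]-c)@a;l=(W[...,:2]-c)@ax
    R=reg&(abs(l)<25)&(z>120)&(z<230)&(abs(s)<125)
    for lo in range(-120,120,20):
        m=R&(s>=lo)&(s<lo+20)
        if m.sum(): print("  rail s",lo+10,m.sum(),"l",np.median(l[m]).round(1),"z",np.percentile(z[m],[10,50,90]).round(1))
    ye=R&(H>18)&(H<35)&(S>120); print(" band",ye.sum(),W[ye].mean(0).round(1) if ye.sum() else "", s[ye].mean() if ye.sum() else "")
    near=(abs(x-420)<90)&(abs(y-355)<90)
    t=near&(H>18)&(H<35)&(S>150)&(V>100)
    P=W[t&(abs(z-142)<5)];
    if len(P)>5: print(" frametop",len(P),cv2.minAreaRect(P[:,:2].astype(np.float32)),np.median(P[:,2]))
    P=W[t&(z<40)&(z>2)];
    if len(P)>5: print(" pan",len(P),cv2.minAreaRect(P[:,:2].astype(np.float32)))
    P=W[near&(z>184)&(z<202)]
    if len(P)>5: print(" tab",len(P),cv2.minAreaRect(P[:,:2].astype(np.float32)),P.mean(0),np.median(P[:,2]))
    big=cv2.resize(d["color"][(slice(240,370) if n=="scene" else slice(165,235)),(slice(215,315) if n=="scene" else slice(110,200))],None,fx=4,fy=4,interpolation=cv2.INTER_CUBIC)
    cv2.imwrite(f"pics/{n}_c.png",big[...,::-1])
E
python3 -c "
import cv2,numpy as np
a=cv2.imread('pics/scene_c.png');b=cv2.imread('pics/top_c.png');o=np.zeros((520,770,3),np.uint8);o[:a.shape[0],:a.shape[1]]=a;o[:b.shape[0],405:405+b.shape[1]]=b[:,:365];cv2.imwrite('pics/c.png',o)"
```

```text
scene base ((456.63336181640625, 1.278228759765625), (406.8323669433594, 77.24478912353516), 85.87891387939453) 2648 11.664571633985531
 yaw of stand -0.071926534
  rail s -110 19 l -1.2 z [157.  160.4 161.9]
  rail s -90 18 l -2.3 z [158.4 163.3 166. ]
  rail s -70 18 l -0.9 z [161.9 166.9 169.8]
  rail s -50 21 l -2.1 z [165.2 170.3 173.1]
  rail s -30 21 l -2.1 z [170.1 175.1 176.5]
  rail s -10 23 l -1.3 z [173.3 178.4 179.6]
  rail s 10 27 l -2.0 z [177.1 181.  183.8]
  rail s 30 23 l -2.0 z [181.  185.1 187. ]
  rail s 50 25 l -1.8 z [183.4 188.6 190. ]
  rail s 70 30 l -1.5 z [188.  191.9 194.2]
  rail s 90 28 l -1.3 z [190.1 195.4 197.8]
  rail s 110 26 l -2.0 z [194.  198.3 201. ]
 band 44 [455.2  -2.5 178.5] -3.9102769976099436
 frametop 1112 ((416.15887451171875, 356.7471618652344), (51.51438903808594, 97.17764282226562), 22.971454620361328) 141.54985644235313
 pan 515 ((425.0628662109375, 361.4035339355469), (69.44905090332031, 77.68771362304688), 22.909238815307617)
 tab 153 ((424.5992431640625, 361.2488708496094), (9.916261672973633, 41.941123962402344), 22.922986984252
[... 520 characters left out ...]
79.7 182.  185.5]
  rail s 30 39 l -1.6 z [181.8 185.7 188. ]
  rail s 50 39 l -1.3 z [186.  189.  191.5]
  rail s 70 42 l -1.3 z [188.5 192.2 195.3]
  rail s 90 40 l -1.1 z [192.2 195.6 199.1]
  rail s 110 39 l -0.9 z [196.7 199.3 201.5]
 band 77 [456.7  -2.  180.2] -1.0084993947956846
 frametop 524 ((415.0393371582031, 356.69378662109375), (52.326595306396484, 95.16809844970703), 23.472400665283203) 142.6065879934685
 pan 94 ((431.2529602050781, 360.8610534667969), (77.12808990478516, 72.66883850097656), 22.563098907470703)
 tab 79 ((423.513427734375, 359.80401611328125), (10.1397066116333, 43.317386627197266), 23.052827835083008) [423.26175277 359.14307167 193.24678902] 193.53542161569226
```

View pics/c.png

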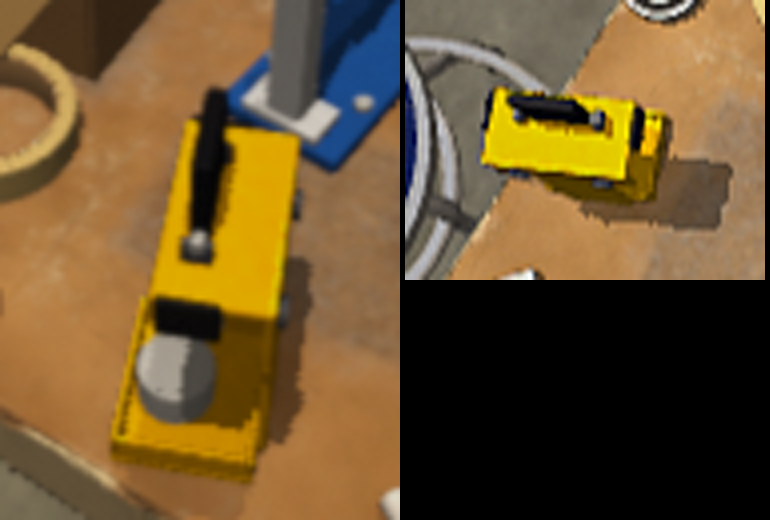

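The trolley sits at about (424,360.5), yaw +0.40. The stand is at (457,0), yaw −0.072. The bar centre is at z≈175 at the band, with slope about 0.175. The crops agree: the tab is top-centre and the plate is on the −x side.

```bash
cat >> h.py <<'E'
def go(*wps):
    s=state();yaw=s["tcp_rot"][2];p=s["eef_pos"];print("now",p.round(1),s["tcp_rot"].round(3),"F",s["ft_force"].round(2),"t",s["t"])
    R=cv2.Rodrigues(np.array([0,0,yaw]))[0]@np.diag([1.,-1,-1])
    for w in wps:
        d=R.T@(np.array(w[:3])-p)/1000; r=-((w[3]-yaw+np.pi)%(2*np.pi)-np.pi);print(w,"slide",d.round(4).tolist(),"roll",round(r,3))
E
python3 -c "
from h import *
go((420,-300,340,1.2),(470,0,340,1.972))"
```

```text
now [ 277.9 -559.8  214.7] [3.141 0.    0.461] F [ 0.68 -0.14 -0.6 ] t 1.4
(420, -300, 340, 1.2) slide [0.2428, -0.1695, -0.1253] roll -0.739
(470, 0, 340, 1.972) slide [0.421, -0.416, -0.1253] roll -1.511
```

Emit:
{"op": "step_arm", "data": {
  "increments": [
    {"slide": [0.04,-0.03,-0.03],"roll": -0.15},
    {"slide": [0.09,-0.065,-0.055],"roll": -0.3},
    {"slide": [0.14,-0.1,-0.08],"roll": -0.45},
    {"slide": [0.19,-0.135,-0.105],"roll": -0.6},
    {"slide": [0.24,-0.17,-0.125],"roll": -0.74}
  ]
}}

```text
t: 2.02
eef_pos: [412.4, -309.2, 336.8]
tcp_rot: [3.141, 0.0, 1.205]
ft_force: [1.2, 0.8, 0.9]
opening: 1.0
grip_force: 0.0
```

```bash
python3 -c "
from h import *
go((470,0,340,1.972))"
```

```text
now [ 412.4 -309.2  336.8] [3.141 0.    1.205] F [1.16 0.76 0.9 ] t 2.025
(470, 0, 340, 1.972) slide [0.3093, -0.0568, -0.0032] roll -0.767
```

Emit:
{"op": "step_arm", "data": {
  "increments": [
    {"slide": [0.06,-0.01,0],"roll": -0.15},
    {"slide": [0.12,-0.02,0],"roll": -0.3},
    {"slide": [0.18,-0.03,0],"roll": -0.45},
    {"slide": [0.24,-0.04,0],"roll": -0.6},
    {"slide": [0.3,-0.053,0],"roll": -0.77}
  ]
}}

```text
t: 2.65
eef_pos: [471.0, -10.1, 336.0]
tcp_rot: [3.141, 0.0, 1.976]
ft_force: [1.0, -0.8, -0.5]
opening: 1.002
grip_force: 0.0
```

```bash
python3 -c "
from h import *
go((425,330,280,1.972),(424,360.5,220,1.972))"
```

```text
now [471.  -10.1 336. ] [3.141 0.    1.976] F [ 1.03 -0.77 -0.47] t 2.65
(425, 330, 280, 1.972) slide [0.3307, 0.0917, 0.056] roll 0.004
(424, 360.5, 220, 1.972) slide [0.3591, 0.1028, 0.116] roll 0.004
```

Emit:
{"op": "step_arm", "data": {
  "increments": [
    {"slide": [0.058,0.018,0.0]},
    {"slide": [0.116,0.036,0.0]},
    {"slide": [0.174,0.054,0.01]},
    {"slide": [0.232,0.072,0.02]},
    {"slide": [0.29,0.088,0.03]}
  ]
}}

```text
invalid input at $.increments[0]: expected keys slide, roll
```

Emit:
{"op": "step_arm", "data": {
  "increments": [
    {"slide": [0.03,0.008,0.02]},
    {"slide": [0.05,0.012,0.04]},
    {"slide": [0.06,0.014,0.06]},
    {"slide": [0.06,0.014,0.06]}
  ]
}}

```text
invalid input at $.increments[0]: expected keys slide, roll
```

```bash
python3 - <<'E'
from h import *
go((424,360.5,156,1.972))
d=cam("wrist");W=cloud(d);z=W[...,2];cv2.imwrite("pics/w0.png",d["color"][...,::-1])
near=(abs(W[...,0]-424)<60)&(abs(W[...,1]-360)<60)
for a,b in((185,202),(136,148)):
    P=W[near&(z>a)&(z<b)]
    if len(P)>5: print(len(P),cv2.minAreaRect(P[:,:2].astype(np.float32)),np.median(P[:,2]))
print(mark_of("wrist","grip")[:1])
E
```

```text
now [471.  -10.1 336. ] [3.141 0.    1.976] F [ 1.03 -0.77 -0.47] t 2.65
(424, 360.5, 156, 1.972) slide [0.3591, 0.1028, 0.18] roll 0.004
[]
```

Emit:
{"op": "step_arm", "data": {
  "increments": [
    {"slide": [0.058,0.018,0.0],"roll": 0},
    {"slide": [0.116,0.036,0.0],"roll": 0},
    {"slide": [0.174,0.054,0.01],"roll": 0},
    {"slide": [0.232,0.072,0.02],"roll": 0},
    {"slide": [0.29,0.088,0.03],"roll": 0}
  ]
}}

```text
t: 3.38
eef_pos: [438.9, 290.8, 305.6]
tcp_rot: [3.141, 0.0, 1.97]
ft_force: [1.6, -0.6, -0.0]
opening: 1.0
grip_force: 0.0
```

Emit:
{"op": "step_arm", "data": {
  "increments": [
    {"slide": [0.03,0.008,0.02],"roll": 0},
    {"slide": [0.05,0.012,0.04],"roll": 0},
    {"slide": [0.06,0.014,0.06],"roll": 0},
    {"slide": [0.06,0.014,0.06],"roll": 0}
  ]
}}

```text
t: 3.88
eef_pos: [428.3, 349.8, 244.6]
tcp_rot: [-3.139, 0.001, 1.971]
ft_force: [0.6, 0.3, -0.0]
opening: 1.001
grip_force: 0.0
```

```bash
python3 - <<'E'
from h import *
go((424,360.5,156,1.972))
d=cam("wrist");W=cloud(d);z=W[...,2];cv2.imwrite("pics/w0.png",d["color"][...,::-1])
near=(abs(W[...,0]-424)<60)&(abs(W[...,1]-360)<60)
for a,b in((185,202),(136,148)):
    P=W[near&(z>a)&(z<b)]
    if len(P)>5: print(len(P),cv2.minAreaRect(P[:,:2].astype(np.float32)),np.median(P[:,2]))
print(mark_of("wrist","grip")[:1])
E
```

```text
now [428.3 349.8 244.6] [-3.139e+00  1.000e-03  1.971e+00] F [ 0.62  0.28 -0.  ] t 3.875
(424, 360.5, 156, 1.972) slide [0.0115, 0.0002, 0.0886] roll -0.001
654 ((424.6719665527344, 360.8109130859375), (9.511801719665527, 43.38915252685547), 22.729021072387695) 192.7876525450009
4521 ((415.8475646972656, 356.8679504394531), (52.071022033691406, 100.34010314941406), 23.058969497680664) 141.27251596346605
[{'uv': [253.2, 192.1], 'confidence': 0.94}]
```

Emit:
{"op": "step_arm", "data": {
  "increments": [
    {"slide": [0.0115,0,0.03],"roll": 0},
    {"slide": [0.0115,0,0.06],"roll": 0},
    {"slide": [0.0115,0,0.08],"roll": 0},
    {"slide": [0.0115,0,0.0875],"roll": 0},
    {"slide": [0.0115,0,0.0875],"roll": 0}
  ]
}}

```text
t: 4.6
eef_pos: [424.6, 360.5, 158.8]
tcp_rot: [3.141, 0.0, 1.97]
ft_force: [0.0, -0.3, 0.3]
opening: 1.001
grip_force: 0.0
```

Emit:
{"op": "step_arm", "data": {
  "increments": [
    {"slide": [0,0,0],"roll": 0},
    {"slide": [0,0,0],"roll": 0},
    {"slide": [0,0,0],"roll": 0},
    {"slide": [0,0,0],"roll": 0},
    {"slide": [0,0,0],"roll": 0}
  ],
  "fingers": 0
}}

```text
t: 5.22
eef_pos: [424.1, 360.7, 158.2]
tcp_rot: [-3.142, 0.0, 1.971]
ft_force: [-0.5, 0.2, 0.2]
opening: 0.533
grip_force: 0.0
```

Emit:
{"op": "step_arm", "data": {
  "increments": [
    {"slide": [0,0,0],"roll": 0},
    {"slide": [0,0,0],"roll": 0},
    {"slide": [0,0,0],"roll": 0},
    {"slide": [0,0,0],"roll": 0},
    {"slide": [0,0,0],"roll": 0}
  ]
}}

```text
t: 5.85
eef_pos: [424.1, 360.6, 158.2]
tcp_rot: [-3.141, 0.0, 1.971]
ft_force: [-0.5, -0.2, -1.3]
opening: 0.103
grip_force: 30.0
```

Emit:
{"op": "step_arm", "data": {
  "increments": [
    {"slide": [0,0,0],"roll": 0},
    {"slide": [0,0,0],"roll": 0},
    {"slide": [0,0,-0.01],"roll": 0},
    {"slide": [0,0,-0.03],"roll": 0},
    {"slide": [0,0,-0.06],"roll": 0}
  ]
}}

```text
t: 6.48
eef_pos: [423.7, 360.5, 218.7]
tcp_rot: [-3.14, 0.0, 1.971]
ft_force: [0.6, 0.4, -3.7]
opening: 0.104
grip_force: 30.0
```

```bash
python3 - <<'E'
from h import *
print(state()["grip_force"],state()["opening"],state()["moment"])
go((400,250,258,1.65),(385,190,258,1.499),(398,4.2,258,1.499))
E
```

```text
29.99830573797226 0.10444591857748292 [ 0.02818327 -0.07369549 -0.00816368]
now [423.7 360.5 218.7] [-3.14   0.     1.971] F [ 0.56  0.36 -3.74] t 6.475
(400, 250, 258, 1.65) slide [-0.0925, -0.0648, -0.0393] roll 0.321
(385, 190, 258, 1.499) slide [-0.142, -0.102, -0.0393] roll 0.472
(398, 4.2, 258, 1.499) slide [-0.3182, -0.1624, -0.0393] roll 0.472
```

Emit:
{"op": "step_arm", "data": {
  "increments": [
    {"slide": [-0.03,-0.02,-0.015],"roll": 0.08},
    {"slide": [-0.06,-0.042,-0.03],"roll": 0.18},
    {"slide": [-0.09,-0.064,-0.042],"roll": 0.3},
    {"slide": [-0.118,-0.085,-0.042],"roll": 0.4},
    {"slide": [-0.142,-0.102,-0.042],"roll": 0.472}
  ]
}}

```text
t: 7.1
eef_pos: [384.8, 189.0, 260.9]
tcp_rot: [3.141, 0.0, 1.496]
ft_force: [-0.7, -0.2, -2.9]
opening: 0.104
grip_force: 30.0
```

```bash
python3 - <<'E'
from h import *
go((398,4.2,261,1.499))
E
```

```text
now [384.8 189.  260.9] [3.141 0.    1.496] F [-0.67 -0.2  -2.92] t 7.1
(398, 4.2, 261, 1.499) slide [-0.1833, 0.027, -0.0001] roll -0.003
```

Emit:
{"op": "step_arm", "data": {
  "increments": [
    {"slide": [-0.045,0.002,0],"roll": 0},
    {"slide": [-0.09,0.008,0],"roll": 0},
    {"slide": [-0.135,0.017,0],"roll": 0},
    {"slide": [-0.17,0.024,0],"roll": 0},
    {"slide": [-0.184,0.027,0],"roll": 0}
  ]
}}

```text
t: 7.72
eef_pos: [399.2, 3.2, 260.7]
tcp_rot: [3.141, 0.0, 1.497]
ft_force: [-0.7, -0.0, -3.7]
opening: 0.101
grip_force: 30.0
```

```bash
python3 - <<'E'
from h import *
d=cam("scene");cv2.imwrite("pics/s1.png",cv2.resize(d["color"][100:290,230:430],None,fx=3,fy=3)[...,::-1])
go((457,0,261,1.499))
E
```

```text
now [399.4   2.9 260.6] [3.141 0.    1.497] F [-0.31 -0.1  -4.02] t 7.775
(457, 0, 261, 1.499) slide [0.0013, 0.0576, -0.0004] roll -0.002
```

View pics/s1.png

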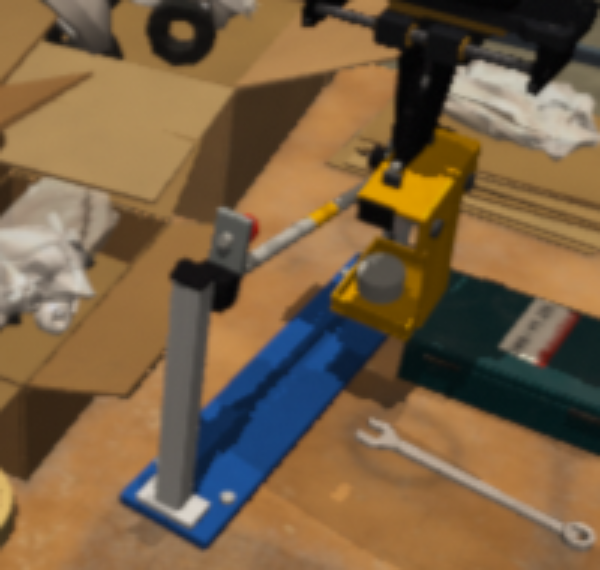

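The trolley hangs held beside the rail. Its mouth faces the bar, near the band at (325,212) in the crop, with the pan below the bar and the frame above it.

Emit:
{"op": "step_arm", "data": {
  "increments": [
    {"slide": [0,0.015,0],"roll": 0},
    {"slide": [0,0.03,0],"roll": 0},
    {"slide": [0,0.044,0],"roll": 0},
    {"slide": [0.001,0.057,0],"roll": 0},
    {"slide": [0.001,0.057,0],"roll": 0}
  ]
}}

```text
t: 8.4
eef_pos: [456.9, 1.8, 259.9]
tcp_rot: [-3.141, 0.0, 1.499]
ft_force: [-1.1, 0.1, -3.8]
opening: 0.103
grip_force: 30.0
```

Emit:
{"op": "step_arm", "data": {
  "increments": [
    {"slide": [0,0,0.006],"roll": 0},
    {"slide": [0,0,0.012],"roll": 0},
    {"slide": [0,0,0.016],"roll": 0},
    {"slide": [0,0,0.018],"roll": 0},
    {"slide": [0,0,0.018],"roll": 0}
  ]
}}

```text
t: 9.02
eef_pos: [456.0, 1.5, 242.2]
tcp_rot: [-3.142, 0.0, 1.499]
ft_force: [0.6, -0.8, -3.6]
opening: 0.102
grip_force: 30.0
```

```bash
python3 - <<'E'
from h import *
print(state()["moment"])
go((456.5,0,231,1.499))
E
```

```text
[-0.0529437  -0.08380409  0.02075504]
now [456.    1.5 242.2] [-3.142  0.     1.499] F [ 0.61 -0.84 -3.65] t 9.025
(456.5, 0, 231, 1.499) slide [-0.0015, 0.0006, 0.0112] roll -0.0
```

Emit:
{"op": "step_arm", "data": {
  "increments": [
    {"slide": [0,0.0005,0.001],"roll": 0},
    {"slide": [0,0.0005,0.002],"roll": 0},
    {"slide": [0,0.0005,0.003],"roll": 0},
    {"slide": [0,0.0005,0.004],"roll": 0}
  ]
}}

```text
t: 9.52
eef_pos: [456.5, 1.6, 238.2]
tcp_rot: [3.142, 0.0, 1.499]
ft_force: [-0.8, 0.1, -3.0]
opening: 0.108
grip_force: 30.0
```

Emit:
{"op": "step_arm", "data": {
  "increments": [
    {"slide": [0,0,0.0005],"roll": 0},
    {"slide": [0,0,0.001],"roll": 0},
    {"slide": [0,0,0.0015],"roll": 0}
  ]
}}

```text
t: 9.9
eef_pos: [456.5, 1.6, 236.7]
tcp_rot: [-3.142, -0.0, 1.499]
ft_force: [-0.4, -0.1, -3.5]
opening: 0.103
grip_force: 30.0
```

Emit:
{"op": "step_arm", "data": {
  "increments": [
    {"slide": [0,0,0.0005],"roll": 0},
    {"slide": [0,0,0.001],"roll": 0},
    {"slide": [0,0,0.0015],"roll": 0}
  ]
}}

```text
t: 10.28
eef_pos: [456.6, 1.6, 235.2]
tcp_rot: [3.141, 0.0, 1.499]
ft_force: [-0.5, -0.9, -1.6]
opening: 0.101
grip_force: 30.0
```

Emit:
{"op": "step_arm", "data": {
  "increments": [
    {"slide": [0,0,0.0003],"roll": 0},
    {"slide": [0,0,0.0007],"roll": 0},
    {"slide": [0,0,0.001],"roll": 0}
  ]
}}

```text
t: 10.65
eef_pos: [456.6, 1.5, 234.3]
tcp_rot: [3.141, 0.0, 1.499]
ft_force: [0.1, -0.3, -2.5]
opening: 0.106
grip_force: 30.0
```

Emit:
{"op": "step_arm", "data": {
  "increments": [
    {"slide": [0,0,0.0003],"roll": 0},
    {"slide": [0,0,0.0007],"roll": 0},
    {"slide": [0,0,0.001],"roll": 0}
  ]
}}

```text
t: 11.02
eef_pos: [456.6, 1.6, 233.3]
tcp_rot: [3.141, 0.0, 1.499]
ft_force: [0.5, -0.2, -1.5]
opening: 0.104
grip_force: 30.0
```

```bash
python3 -c "
from h import *
print(state()['moment'],state()['ft_force'])"
```

```text
[-0.07912744 -0.13510831 -0.04491373] [ 0.53275421 -0.1765269  -1.52167123]
```

Emit:
{"op": "step_arm", "data": {
  "increments": [
    {"slide": [0,0,0.0003],"roll": 0},
    {"slide": [0,0,0.0007],"roll": 0},
    {"slide": [0,0,0.001],"roll": 0}
  ]
}}

```text
t: 11.4
eef_pos: [456.6, 1.6, 232.3]
tcp_rot: [3.141, 0.0, 1.499]
ft_force: [-0.3, -0.5, 0.6]
opening: 0.107
grip_force: 30.0
```

Emit:
{"op": "step_arm", "data": {
  "increments": [
    {"slide": [0,0,0.0003],"roll": 0},
    {"slide": [0,0,0.0007],"roll": 0},
    {"slide": [0,0,0.001],"roll": 0}
  ]
}}

```text
t: 11.78
eef_pos: [456.9, 1.4, 231.9]
tcp_rot: [3.14, 0.0, 1.499]
ft_force: [-1.6, -2.4, 8.7]
opening: 0.104
grip_force: 30.0
```

Emit:
{"op": "step_arm", "data": {
  "increments": [
    {"slide": [0,0,-0.0004],"roll": 0},
    {"slide": [0,0,-0.0004],"roll": 0},
    {"slide": [0,0,-0.0004],"roll": 0},
    {"slide": [0,0,-0.0004],"roll": 0}
  ]
}}

```text
t: 12.28
eef_pos: [456.8, 1.5, 232.0]
tcp_rot: [3.141, 0.0, 1.499]
ft_force: [-0.0, -1.4, 6.2]
opening: 0.105
grip_force: 30.0
```

```bash
python3 - <<'E'
from h import *
s=state();print(s['moment'],s['ft_force'],s['eef_pos'])
d=cam("scene");cv2.imwrite("pics/s2.png",cv2.resize(d["color"][100:250,280:430],None,fx=4,fy=4)[...,::-1])
E
```

```text
[-0.36734623 -0.00145263 -0.0563211 ] [-0.04063537 -1.37081144  6.23636305] [456.78872557   1.45302556 231.95525249]
```

View pics/s2.png

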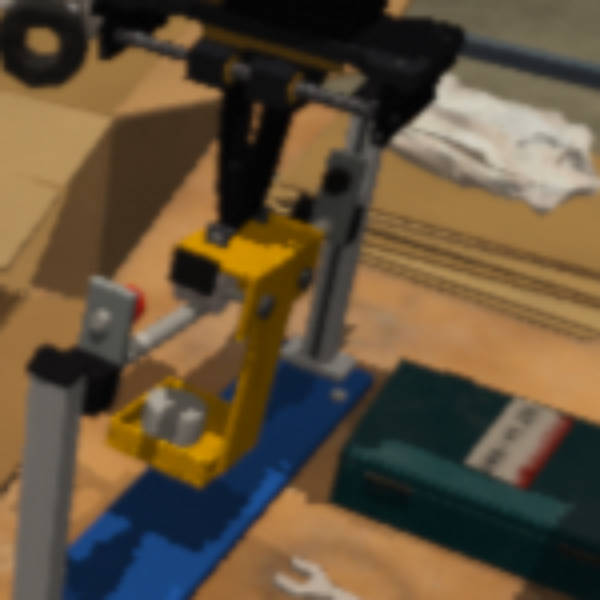

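Both wheels are seated: the frame is tilted along the bar and bears on it with about 10 N. Now drawing it uphill along tool +x.

Emit:
{"op": "step_arm", "data": {
  "increments": [
    {"slide": [0.002,0,-0.00035],"roll": 0},
    {"slide": [0.004,0,-0.0007],"roll": 0},
    {"slide": [0.006,0,-0.00105],"roll": 0},
    {"slide": [0.008,0,-0.0014],"roll": 0},
    {"slide": [0.01,0,-0.00175],"roll": 0}
  ]
}}

```text
t: 12.95
eef_pos: [457.6, 11.6, 233.5]
tcp_rot: [3.141, 0.0, 1.499]
ft_force: [3.0, -1.9, 3.7]
opening: 0.108
grip_force: 30.0
```

Emit:
{"op": "step_arm", "data": {
  "increments": [
    {"slide": [0.002,0,-0.00035],"roll": 0},
    {"slide": [0.004,0,-0.0007],"roll": 0},
    {"slide": [0.006,0,-0.00105],"roll": 0},
    {"slide": [0.008,0,-0.0014],"roll": 0},
    {"slide": [0.01,0,-0.00175],"roll": 0}
  ]
}}

```text
t: 13.58
eef_pos: [458.1, 21.6, 235.2]
tcp_rot: [3.141, 0.0, 1.499]
ft_force: [4.6, -2.1, 5.2]
opening: 0.103
grip_force: 30.0
```

Emit:
{"op": "step_arm", "data": {
  "increments": [
    {"slide": [0.002,0.0003,-0.00035],"roll": 0},
    {"slide": [0.004,0.0005,-0.0007],"roll": 0},
    {"slide": [0.006,0.0006,-0.00105],"roll": 0},
    {"slide": [0.008,0.0007,-0.0014],"roll": 0},
    {"slide": [0.01,0.0008,-0.00175],"roll": 0}
  ]
}}

```text
t: 14.2
eef_pos: [459.3, 31.6, 236.8]
tcp_rot: [-3.141, 0.0, 1.499]
ft_force: [2.9, -2.2, 3.5]
opening: 0.106
grip_force: 30.0
```

Emit:
{"op": "step_arm", "data": {
  "increments": [
    {"slide": [0.002,0,-0.00035],"roll": 0},
    {"slide": [0.004,0.0001,-0.0007],"roll": 0},
    {"slide": [0.006,0.0002,-0.00105],"roll": 0},
    {"slide": [0.008,0.0002,-0.0014],"roll": 0},
    {"slide": [0.01,0.0003,-0.00175],"roll": 0}
  ]
}}

```text
t: 14.82
eef_pos: [460.3, 41.6, 238.5]
tcp_rot: [-3.141, 0.0, 1.499]
ft_force: [1.8, -2.0, 3.5]
opening: 0.1
grip_force: 30.0
```

Emit:
{"op": "step_arm", "data": {
  "increments": [
    {"slide": [0.002,0,-0.0003],"roll": 0},
    {"slide": [0.004,0.0001,-0.00065],"roll": 0},
    {"slide": [0.006,0.0002,-0.001],"roll": 0},
    {"slide": [0.008,0.0002,-0.00135],"roll": 0},
    {"slide": [0.01,0.0003,-0.0017],"roll": 0}
  ]
}}

```text
t: 15.45
eef_pos: [461.4, 51.5, 240.3]
tcp_rot: [-3.141, 0.0, 1.499]
ft_force: [0.2, -0.6, 0.5]
opening: 0.104
grip_force: 30.0
```

Emit:
{"op": "step_arm", "data": {
  "increments": [
    {"slide": [0.002,0,-0.00035],"roll": 0},
    {"slide": [0.004,0.0001,-0.0007],"roll": 0},
    {"slide": [0.006,0.0002,-0.00105],"roll": 0},
    {"slide": [0.008,0.0002,-0.0014],"roll": 0},
    {"slide": [0.01,0.0003,-0.00175],"roll": 0}
  ]
}}

```text
t: 16.08
eef_pos: [462.4, 61.4, 242.0]
tcp_rot: [-3.141, 0.0, 1.499]
ft_force: [0.1, -0.8, 0.2]
opening: 0.102
grip_force: 30.0
```

```bash
python3 - <<'E'
from h import *
s=state();print(s['moment'],s['ft_force'],s['eef_pos'])
d=cam("top");W=cloud(d);z=W[...,2];hsv=cv2.cvtColor(d["color"],cv2.COLOR_RGB2HSV);H,S=hsv[...,0],hsv[...,1]
c=np.array([457,0.1]);a=np.array([.0719,.9974]);sc=(W[...,:2]-c)@a;l=(W[...,:2]-c)@np.array([.9974,-.0719])
ye=(H>18)&(H<35)&(S>150)&(z>190)&(abs(l)<60)&(sc>0)&(sc<140);print("frame s",np.percentile(sc[ye],[1,5,50,95,99]),ye.sum())
r=((H<8)|(H>172))&(S>120)&(z>190)&(abs(l)<40)&(sc>60)&(sc<180);print("red s",np.percentile(sc[r],[1,50,99]) if r.sum() else None,r.sum())
d=cam("scene");cv2.imwrite("pics/s3.png",cv2.resize(d["color"][120:260,260:400],None,fx=4,fy=4)[...,::-1])
E
```

```text
[-0.19798067 -0.00556347 -0.05550917] [ 0.06402489 -0.77479072  0.18174468] [462.44171534  61.43382568 242.04361905]
frame s [15.2188135  15.8663033  18.33592106 27.81583173 29.35270178] 50
red s None 0
```

View pics/s3.png

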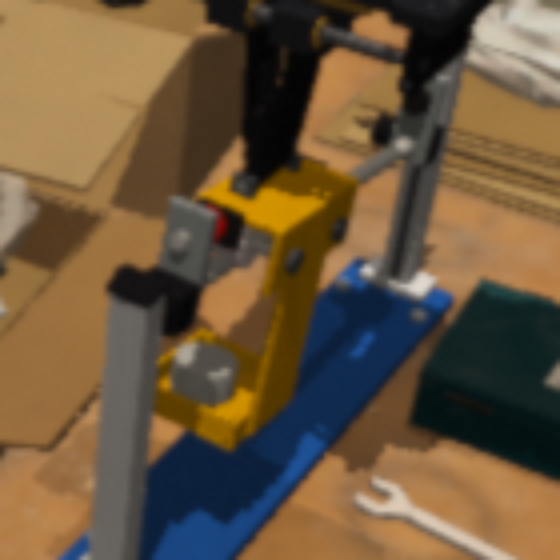

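The trolley is just short of the red buffer, which shows at (220,222) in the crop. Bearing has dropped to about 4 N, so I'll press a little more before going on.

Emit:
{"op": "step_arm", "data": {
  "increments": [
    {"slide": [0,0,0.0003],"roll": 0},
    {"slide": [0,0,0.0006],"roll": 0},
    {"slide": [0,0,0.0006],"roll": 0}
  ]
}}

```text
t: 16.55
eef_pos: [462.5, 61.2, 241.6]
tcp_rot: [3.141, 0.0, 1.499]
ft_force: [-1.0, -1.9, 3.3]
opening: 0.108
grip_force: 30.0
```

Emit:
{"op": "step_arm", "data": {
  "increments": [
    {"slide": [0.001,0,-0.00015],"roll": 0},
    {"slide": [0.002,0,-0.0003],"roll": 0},
    {"slide": [0.003,0.0001,-0.0005],"roll": 0},
    {"slide": [0.004,0.0001,-0.0007],"roll": 0},
    {"slide": [0.004,0.0001,-0.0007],"roll": 0}
  ]
}}

```text
t: 17.18
eef_pos: [463.0, 65.4, 242.2]
tcp_rot: [3.142, 0.0, 1.499]
ft_force: [-1.7, -1.3, 3.7]
opening: 0.106
grip_force: 30.0
```

Emit:
{"op": "step_arm", "data": {
  "increments": [
    {"slide": [0.001,0,-0.00015],"roll": 0},
    {"slide": [0.002,0,-0.0003],"roll": 0},
    {"slide": [0.003,0,-0.0005],"roll": 0},
    {"slide": [0.004,0,-0.0007],"roll": 0},
    {"slide": [0.004,0,-0.0007],"roll": 0}
  ]
}}

```text
t: 17.8
eef_pos: [463.3, 69.4, 242.9]
tcp_rot: [3.142, -0.0, 1.499]
ft_force: [-0.5, -0.9, 4.1]
opening: 0.102
grip_force: 30.0
```

Emit:
{"op": "step_arm", "data": {
  "increments": [
    {"slide": [0.001,0,-0.00015],"roll": 0},
    {"slide": [0.002,0,-0.00035],"roll": 0},
    {"slide": [0.003,0,-0.0005],"roll": 0},
    {"slide": [0.003,0,-0.0005],"roll": 0}
  ]
}}

```text
t: 18.3
eef_pos: [463.4, 72.3, 243.4]
tcp_rot: [-3.142, 0.0, 1.499]
ft_force: [-0.5, -2.9, 2.2]
opening: 0.105
grip_force: 30.0
```

```bash
python3 -c "
from h import *
print(state()['moment'],state()['ft_force'])"
```

```text
[-0.50338796  0.13290029 -0.06533453] [-0.46659246 -2.88698976  2.16034278]
```

Emit:
{"op": "step_arm", "data": {
  "increments": [
    {"slide": [0.001,0,-0.0001],"roll": 0},
    {"slide": [0.002,0,-0.0002],"roll": 0},
    {"slide": [0.003,0,-0.0003],"roll": 0},
    {"slide": [0.003,0,-0.0003],"roll": 0}
  ]
}}

```text
t: 18.8
eef_pos: [463.7, 75.3, 243.7]
tcp_rot: [3.142, 0.0, 1.499]
ft_force: [0.2, -3.2, 1.3]
opening: 0.105
grip_force: 30.0
```

```bash
python3 - <<'E'
from h import *
s=state();print(s['moment'],s['ft_force'])
d=cam("scene");cv2.imwrite("pics/s4.png",cv2.resize(d["color"][140:220,280:360],None,fx=7,fy=7)[...,::-1])
E
```

```text
[-0.6613265   0.14269185 -0.01001205] [ 0.16668346 -3.20251476  1.27424981]
```

View pics/s4.png

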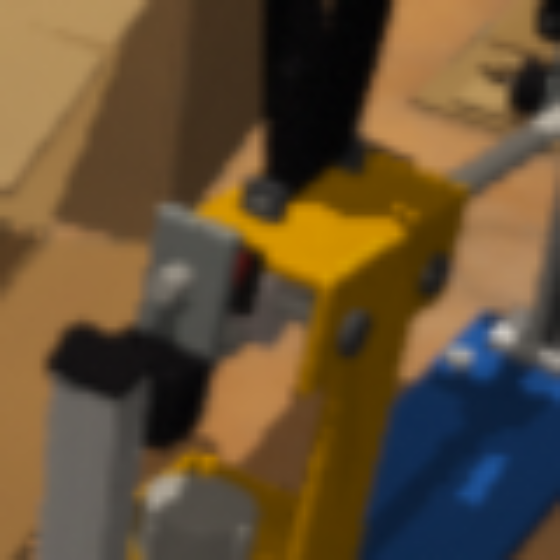

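Emit:
{"op": "step_arm", "data": {
  "increments": [
    {"slide": [0,0,0.0003],"roll": 0},
    {"slide": [0,0,0.0005],"roll": 0},
    {"slide": [0,0,0.0005],"roll": 0},
    {"slide": [0,0,0.0005],"roll": 0},
    {"slide": [0,0,0.0005],"roll": 0}
  ]
}}

```text
t: 19.48
eef_pos: [463.7, 75.3, 243.3]
tcp_rot: [3.141, 0.0, 1.499]
ft_force: [-2.2, -3.2, 3.9]
opening: 0.103
grip_force: 30.0
```

```bash
python3 -c "
from h import *
print(state()['moment'],state()['ft_force'])"
```

```text
[-0.75785763  0.25196975 -0.04717689] [-2.19553213 -3.17638293  3.93293068]
```

Emit:
{"op": "step_arm", "data": {
  "increments": [
    {"slide": [0,-0.0003,-0.0001],"roll": 0},
    {"slide": [0,-0.0003,-0.0001],"roll": 0},
    {"slide": [0,-0.0003,-0.0001],"roll": 0}
  ]
}}

```text
t: 19.85
eef_pos: [463.5, 75.3, 243.3]
tcp_rot: [3.141, 0.0, 1.499]
ft_force: [0.1, -4.6, 4.8]
opening: 0.099
grip_force: 30.0
```

Emit:
{"op": "step_arm", "data": {
  "increments": [
    {"slide": [0,0,-0.0003],"roll": 0},
    {"slide": [0,0,-0.0003],"roll": 0},
    {"slide": [0,0,-0.0003],"roll": 0},
    {"slide": [0,0,-0.0003],"roll": 0},
    {"slide": [0,0,-0.003],"roll": 0}
  ],
  "fingers": 1
}}

```text
t: 20.48
eef_pos: [463.3, 75.3, 246.3]
tcp_rot: [-3.141, 0.0, 1.499]
ft_force: [0.4, 0.7, 0.1]
opening: 0.57
grip_force: 0.0
```

Emit:
{"op": "step_arm", "data": {
  "increments": [
    {"slide": [0,0,-0.01],"roll": 0},
    {"slide": [0,0,-0.03],"roll": 0},
    {"slide": [0,0,-0.06],"roll": 0},
    {"slide": [0,0,-0.1],"roll": 0},
    {"slide": [0,0,-0.12],"roll": 0}
  ]
}}

```text
t: 21.1
eef_pos: [463.6, 75.3, 369.0]
tcp_rot: [3.139, -0.0, 1.499]
ft_force: [-0.1, 0.3, -0.1]
opening: 0.998
grip_force: 0.0
```

```bash
python3 - <<'E'
from h import *
print(state()['t'])
d=cam("scene");cv2.imwrite("pics/s5.png",cv2.resize(d["color"][90:260,260:430],None,fx=3,fy=3)[...,::-1])
E
```

```text
21.1
```

View pics/s5.png

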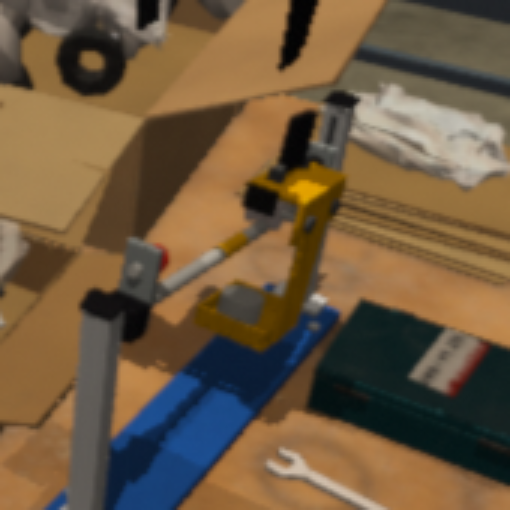

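The trolley has rolled down past the band to the low end. I'll wait for it to settle, then measure.

Emit:
{"op": "step_arm", "data": {
  "increments": [
    {"slide": [0,0,0],"roll": 0},
    {"slide": [0,0,0],"roll": 0},
    {"slide": [0,0,0],"roll": 0},
    {"slide": [0,0,0],"roll": 0},
    {"slide": [0,0,0],"roll": 0}
  ]
}}

```text
t: 21.78
eef_pos: [463.4, 75.3, 366.1]
tcp_rot: [-3.141, 0.0, 1.499]
ft_force: [-0.7, 0.2, -0.4]
opening: 0.998
grip_force: 0.0
```

Emit:
{"op": "step_arm", "data": {
  "increments": [
    {"slide": [0,0,0],"roll": 0},
    {"slide": [0,0,0],"roll": 0},
    {"slide": [0,0,0],"roll": 0},
    {"slide": [0,0,0],"roll": 0},
    {"slide": [0,0,0],"roll": 0}
  ]
}}

```text
t: 22.4
eef_pos: [463.4, 75.3, 366.3]
tcp_rot: [3.142, 0.0, 1.499]
ft_force: [-0.6, 0.7, -0.5]
opening: 0.997
grip_force: 0.0
```

Emit:
{"op": "step_arm", "data": {
  "increments": [
    {"slide": [0,0,0],"roll": 0},
    {"slide": [0,0,0],"roll": 0},
    {"slide": [0,0,0],"roll": 0},
    {"slide": [0,0,0],"roll": 0},
    {"slide": [0,0,0],"roll": 0}
  ]
}}

```text
t: 23.02
eef_pos: [463.4, 75.3, 366.3]
tcp_rot: [3.142, 0.0, 1.499]
ft_force: [-0.5, 0.2, -0.8]
opening: 1.005
grip_force: 0.0
```

```bash
python3 - <<'E'
from h import *
c=np.array([457,0.1]);a=np.array([.0719,.9974]);b=np.array([.9974,-.0719])
for n in["scene","top","scene"]:
    d=cam(n);W=cloud(d);z=W[...,2];hsv=cv2.cvtColor(d["color"],cv2.COLOR_RGB2HSV);H,S=hsv[...,0],hsv[...,1]
    s=(W[...,:2]-c)@a;l=(W[...,:2]-c)@b
    m=(H>18)&(H<35)&(S>150)&(z>188)&(z<240)&(abs(l)<70)&(abs(s+60)<120)
    print(n,m.sum(),"s",np.percentile(s[m],[2,98]).round(1),"l",np.percentile(l[m],[2,98]).round(1),np.polyfit(s[m],z[m],1).round(3))
E
```

```text
scene 284 s [-140.5  -46.5] l [-34.5  10.9] [1.44000e-01 2.10455e+02]
top 717 s [-140.6  -49.4] l [-35.1  15. ] [1.69000e-01 2.14699e+02]
scene 275 s [-139.   -46.7] l [-34.4  10.2] [1.4300e-01 2.1041e+02]
```

Emit:
{"op": "step_arm", "data": {
  "increments": [
    {"slide": [0,0,0],"roll": 0},
    {"slide": [0,0,0],"roll": 0},
    {"slide": [0,0,0],"roll": 0},
    {"slide": [0,0,0],"roll": 0},
    {"slide": [0,0,0],"roll": 0}
  ]
}}

```text
t: 23.8
eef_pos: [463.4, 75.3, 366.3]
tcp_rot: [3.142, 0.0, 1.499]
ft_force: [-0.5, -0.4, -0.3]
opening: 1.001
grip_force: 0.0
```

Emit:
{"op": "step_arm", "data": {
  "increments": [
    {"slide": [0,0,0],"roll": 0},
    {"slide": [0,0,0],"roll": 0},
    {"slide": [0,0,0],"roll": 0},
    {"slide": [0,0,0],"roll": 0},
    {"slide": [0,0,0],"roll": 0}
  ]
}}

```text
t: 24.42
eef_pos: [463.4, 75.3, 366.3]
tcp_rot: [3.142, 0.0, 1.499]
ft_force: [0.6, -0.2, -0.1]
opening: 0.997
grip_force: 0.0
```

```bash
python3 -c "
from h import *
print(env.job_done())"
```

```text
the job is handed in; nothing more can be done
None
```

I seated the trolley on the rail, drew it uphill to press the buffer in by an estimated 6 mm, and let it go; it rolled down and hangs at the low stop (axles at about y = −90 mm); the job is handed in at about 24 s, with no verdict returned.

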